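Free the jammed sample bottle and stand it on the spill tray

ROBOT

A 7-joint arm with a two-finger parallel gripper is mounted at the origin on a cart in front of the work surface, level with it; the furniture and walls round the work are solid. World frame = base frame: x ahead of the robot, y to its left, z up, the work surface at z = 0. Lengths are in mm, angles in rad, forces in N, time in s.
With the tool pointing down it reaches from about 425 to 875 mm from the base axis. Payload 4.7 kg.
Tool frame: the origin (TCP) lies at the very end of the fingers, on their centre line; the grasp point (between the pads) lies 19 mm behind it (r.hold_point_z is the distance from the TCP to the grasp point, in mm); z points along the fingers, y is the line along which they close (so a half turn about z gives the same grasp; the last joint's range is limited). The gripper opens to 85 mm and grips with 20 to 120 N. Pads are 22 mm wide; open, the fingers measure 114 mm over their backs; the gripper's body (76 mm by 85 mm) begins 54 mm behind the grasp point. The pads swing forward as they close: fully open they stand 13 mm farther back than shut.
Start: joints at [1.285, 0.321, -0.07, 1.45, 0.023, 1.371, -0.057], TCP at [191.944, -621.033, 231.349] pointing down, gripper open.
Joint ranges: [-2.86, 2.86], [-0.3, 2.09], [-1.38, 1.24], [0.06, 2.45], [-1.56, 4.7], [0.09, 2.05], [-2.69, 2.69]. Speed limits (rad/s): [2.57, 2.57, 3.14, 3.14, 3.14, 3.14, 3.14].

INTERFACE

Orientations are given as [roll, pitch, yaw] about the fixed x, y, z axes, in that order (R = Rz(yaw) Ry(pitch) Rx(roll)).
In Python, from bench import r gives the robot as it stands. The module is installed in compiled form; this text tells all that it offers.
- The arm moves only by the shell command python3 -m inch 'ROWS'. ROWS is JSON, a list of rows, each a list of 5 numbers: the shift along the tool's x, y, z in cm, then the turn about the tool's z in rad, then the gripper command: -1 is shut, 1 is fully open, values between are in proportion. In form: [[x, y, z, turn, jaw], ...]. A call has 1 to 8 rows; each row shifts and turns the commanded pose from where the row before left it, along the tool's axes as they then stand; what a row does not reach is not made up. A row lasts 1/8 s, in which the tool goes at most 62.5 mm and 10.7 degrees, less where a joint would pass 70% of its speed; a pose out of reach is approached as far as the arm can. A call is refused whole if a number of a shift passes 6.25 or a number of a turn 0.188, either way. A call with a gripper value outside its range is refused whole. The fingers move at their own pace and stop on an object; the grip force is fixed at half the most. Time passes only in rows, so rows that do not move let the fingers close. It gives the time, the measured TCP pose, the force, the opening and the grip force at its end, in the units of the state.
- r.sense(): the state, without advancing time (a new reading comes with each control period).
- r.snapshot(name): name is "side" or "top" or "wrist"; returns the picture (420x560x3 uint8, red, green, blue); there is no depth.
- r.get_calibration(name): a dict with "mtx" (3x3 intrinsics, pixels), "T" (4x4, takes a point from camera to world coordinates); the wrist camera has in their place "hand_eye" (4x4, takes a point from camera to tool coordinates, whose origin is the TCP and whose axes are the flange's). Camera axes: x right, y down, z forward; pixel columns grow to the right and rows downward; lengths in mm; the calibration is good to about 2 mm. A picture is of the moment at which its call begins: read the wrist's pose just before it. get_calibration takes no time and is no camera call.
- r.sign_off(): hands the job in; it is judged then, once.
The state is a dict: "clock": time; "joints": joint angles; "joint_velocities": joint speeds; "joint_efforts": joint torques, N m; "eef_pos": TCP position; "ee_rot": TCP orientation; "wrist_force": force on the tool from outside, world axes, zero at the start; "wrist_torque": the same for the moment, N m; "grip_width": finger opening in mm; "finger_force": force on a finger pad.
Only numpy, scipy, OpenCV 4.12 (cv2) and the standard library are available. Lean on these libraries where they do the work, as an engineer would, in place of code of your own. Each camera call takes 0.05 s, during which the arm holds its last target. There are 200 camera calls.

TASK

A sample bottle has fallen aslant into one cell of the small grey parts bin and is stuck there, its cap poking out over the far wall. Lift it clear out of the bin and stand it upright on its base inside the little square steel spill tray, then let go. Do not knock over or shift the other sample bottle, which already stands on the bench.

Things in the scene. Friction and masses are not known exactly. Their poses are not given: they have to be found in the camera images.
- bottle_center (a point): The jammed sample bottle: clear, 118 mm long, round body 54 mm wide up to 80 mm from the base, white screw cap 38 mm wide on the last 22 mm; under 110 g. Point on its axis, half-way up (59 mm from the base); z runs from base to cap. It leans about 40 degrees from upright towards the bin's +x, its base low against the near wall, its side on the far rim, upper half free. A straight lift frees it.
- parts_bin: Grey plastic bin, fixed: outside 86 mm (x) by 132 mm (y), 46 mm high, walls and floor 4 mm; a divider makes two cells side by side along y, each 78 x 60 mm inside, 42 mm deep. Origin: centre of its underside; x points roughly away from the robot, z up. The left (+y) cell holds a black power adapter 26 mm high, the right (-y) cell the jammed bottle.
- spill_tray: Square stainless spill tray, fixed: 112 x 112 mm outside, 106 x 106 mm inside, rim 12 mm high, floor 3 mm thick, a small flat wire handle on its -y side. Origin: centre of its underside, z up. It starts empty. Bin and tray stand side by side, either one on the left.
- standing_center (a point): The other sample bottle, of the same kind and size (54 mm in diameter, 118 mm tall), standing upright on the bench behind the bin and tray; leave it alone. This point is at its centre, half-way up.

How it is judged:
By the outcome, as a careful person would: the job done as asked, in the order asked, and still so for the second after the job is handed in, with the robot touching nothing.
It also fails if it takes over 32 s, if anything falls off the work surface, if the arm or the gripper's body presses on something with over 40 N, if the wrist force passes 120 N, or if a joint passes its speed limit or range.

## Working session

There is one attempt and no reset: what is moved stays moved. The work goes in short steps, Python scripts to look and compute and a shell command to move; the robot and the scene stay as the last step left them, time stands still between calls to the robot, and variables do not carry over. Pictures are saved under pics/ and viewed, at most 10 in all, crops included, and the job is handed in when it is done.

```bash
mkdir -p pics; python3 - <<'E'
from bench import r
import cv2,numpy as np
s=r.sense();print(s)
for n in("side","top"):
    cv2.imwrite(f"pics/{n}0.png",r.snapshot(n)[:,:,::-1]);c=r.get_calibration(n);print(n,np.round(c["mtx"],1).tolist(),np.round(c["T"],3).tolist())
print(r.get_calibration("wrist"))
E
```

```text
{'clock': 0.0, 'joints': array([ 1.28507102,  0.32182239, -0.0700944 ,  1.4517155 ,  0.02256309,
        1.37081279, -0.05693049]), 'joint_velocities': array([-0.00086264,  0.00092744,  0.00100577, -0.00052339,  0.00066332,
       -0.00040083,  0.00018574]), 'joint_efforts': array([-5.05105763e-04, -4.93581784e+01, -3.82389156e-01, -3.14331007e+01,
        1.29601336e-02,  1.14037722e-02,  3.25176472e-05]), 'eef_pos': array([ 191.78351782, -620.47320393,  230.20364718]), 'ee_rot': array([-3.13962225e+00,  6.24336472e-05,  2.99828152e-01]), 'wrist_force': array([-0.12418088,  0.50136792,  0.40761927]), 'wrist_torque': array([0.05820584, 0.00372278, 0.01354347]), 'finger_force': 0.0, 'grip_width': 85.59414174729413}
side [[492.2, 0.0, 280.2], [0.0, 492.2, 197.6], [0.0, 0.0, 1.0]] [[-0.821, -0.328, 0.467, 195.679], [-0.57, 0.443, -0.692, 417.791], [0.021, -0.834, -0.551, 537.941], [0.0, 0.0, 0.0, 1.0]]
top [[385.8, 0.0, 277.7], [0.0, 385.8, 211.0], [0.0, 0.0, 1.0]] [[-0.024, -0.999, 0.047, 552.9], [-1.0, 0.025, 0.02, -182.053], [-0.021, -0.046, -0.999, 905.019], [0.0, 0.0, 0.0, 1.0]]
{'mtx': array([[375.00681479,   0.        , 272.73685812],
       [  0.        , 375.00681479, 205.54720916],
       [  0.        ,   0.        ,   1.        ]]), 'hand_eye': array([[-1.01943130e-03, -9.52331324e-01, -3.05063945e-01,
         7.83141808e+01],
       [ 9.99999425e-01, -1.07265349e-03,  6.85363249e-06,
        -1.08009723e+00],
       [-3.33754833e-04, -3.05063763e-01,  9.52331869e-01,
        -1.42778944e+02],
       [ 0.00000000e+00,  0.00000000e+00,  0.00000000e+00,
         1.00000000e+00]])}
```

View pics/top0.png

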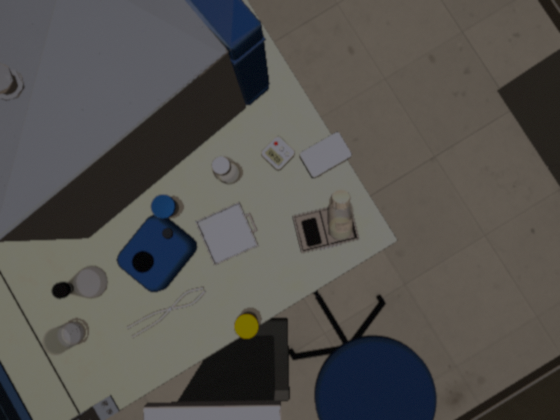

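View pics/side0.png

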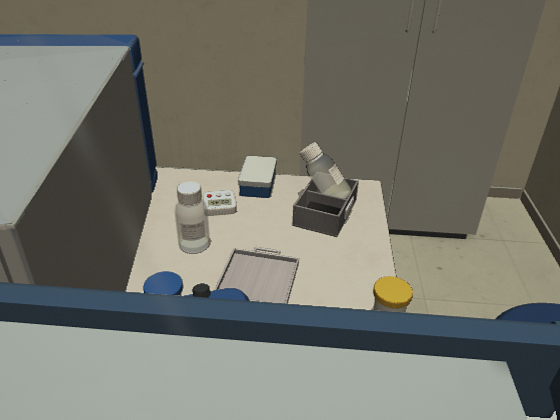

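The top view shows the tray near (228,233), bin near (325,230) with the jammed bottle at about (340,215), and the standing bottle at (226,170). The side view confirms that the jammed cap points away from the robot. I'll enlarge these next.

```bash
python3 - <<'E'
import cv2,numpy as np
a=cv2.imread("pics/top0.png")[140:270,190:370]
a=cv2.convertScaleAbs(cv2.resize(a,None,fx=4.4,fy=4.4,interpolation=cv2.INTER_CUBIC),alpha=1.8,beta=10)
cv2.imwrite("pics/topc.png",a)
b=cv2.imread("pics/side0.png")[130:310,160:400]
b=cv2.resize(b,None,fx=3.3,fy=3.3,interpolation=cv2.INTER_CUBIC)
cv2.imwrite("pics/sidec.png",b);print(a.shape,b.shape)
E
```

```text
(572, 792, 3) (594, 792, 3)
```

View pics/topc.png

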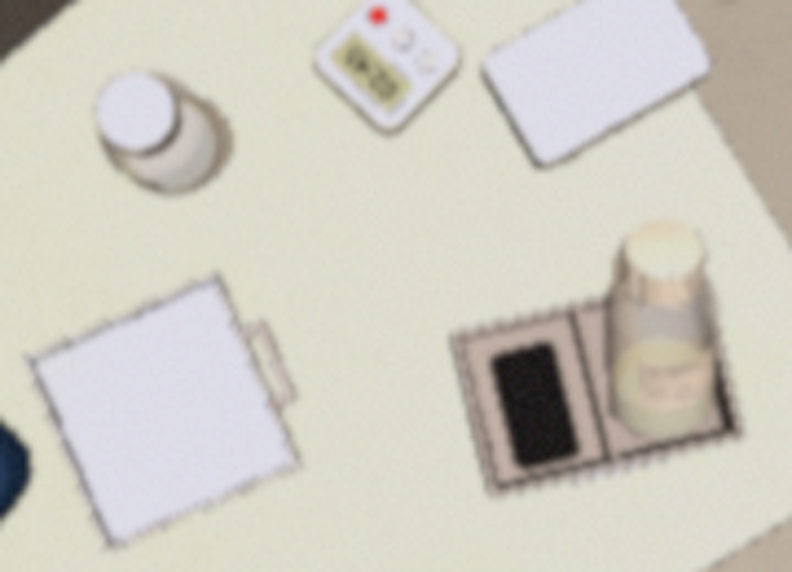

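View pics/sidec.png

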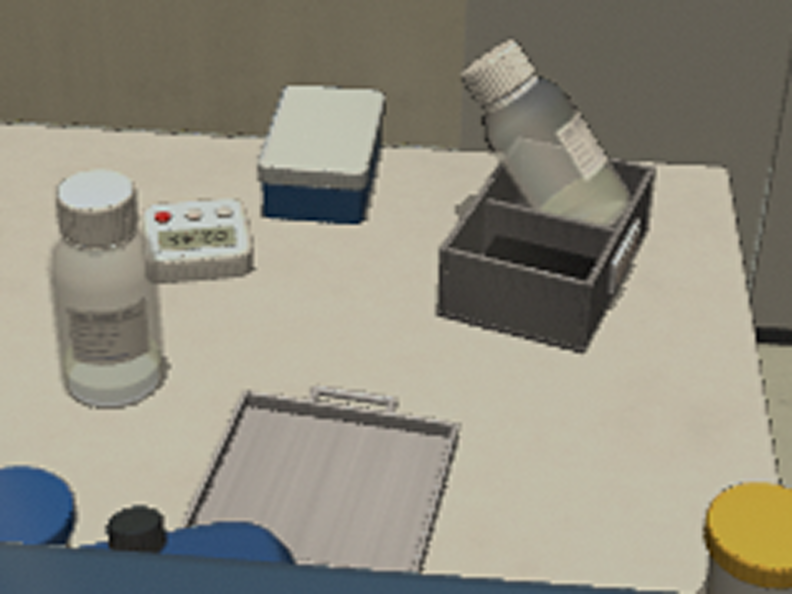

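The top crop gives these pixel positions:
- Tray rim corners: (30,357), (215,278), (300,462), (112,545)
- Bin rim corners: near-left (490,490), near-right (740,435), far-left (453,337)
- Jammed cap top: about (662,248)
- Standing cap: about (135,112)

The side crop gives bin rim corners at (603,283), (655,170) and (440,255).

```bash
cat >h.py <<'E'
import numpy as np
from bench import r
def ray(n,u,v,z,T=None):
    c=r.get_calibration(n);T=c["T"] if T is None else T
    d=T[:3,:3]@np.linalg.solve(c["mtx"],[u,v,1]);return T[:3,3]+d*(z-T[2,3])/d[2]
def wT(s):
    from scipy.spatial.transform import Rotation as R
    M=np.eye(4);M[:3,:3]=R.from_euler("xyz",s["ee_rot"]).as_matrix();M[:3,3]=s["eef_pos"];return M@r.get_calibration("wrist")["hand_eye"]
E
python3 - <<'E'
from h import *
t=lambda x,y,z:ray("top",190+x/4.4,140+y/4.4,z)[:2].round(0)
s=lambda x,y,z:ray("side",160+x/3.3,130+y/3.3,z)[:2].round(0)
tr=np.array([t(*p,12) for p in((30,357),(215,278),(300,462),(112,545))]);print("tray",tr.tolist(),tr.mean(0),np.linalg.norm(np.diff(tr,axis=0),axis=1))
print("tray side",s(247,397,12),s(458,427,12))
nl,nr,fl=t(490,490,46),t(740,435,46),t(453,337,46)
print("bin",nl,nr,fl,np.linalg.norm(nl-nr),np.linalg.norm(nl-fl),"c",(nr+fl)/2)
a,b,c=s(603,283,46),s(655,170,46),s(440,255,46);print("bin side",a,b,c,np.linalg.norm(a-b),np.linalg.norm(a-c),(b+c)/2)
d=nl-nr;d2=a-b;print("yaw",np.arctan2(d[1],d[0])-np.pi/2,np.arctan2(d2[1],d2[0])-np.pi/2)
print("cap top",t(662,248,112),s(493,58,112),"stand",t(135,112,118),s(97,190,118))
E
```

```text
tray [[576.0, 24.0], [615.0, -75.0], [517.0, -118.0], [476.0, -18.0]] [546.   -46.75] [106.40488711 107.01868996 108.07867505]
tray side [611. -67.] [ 512. -111.]
bin [ 502. -216.] [ 527. -342.] [ 580. -199.] 128.4562182223967 79.83107164506812 c [ 553.5 -270.5]
bin side [ 493. -218.] [ 523. -336.] [ 576. -188.] 121.75385004179539 88.25531145489205 [ 549.5 -262. ]
yaw 0.19586884347881894 0.24896270579271707
cap top [ 617. -296.] [ 609. -288.] stand [687. -51.] [684. -47.]
```

```bash
python3 -m inch '[[5.5,-2.2,0,0,1],[5.5,-2.2,0,0,1],[5.5,-2.2,0,0,1],[5.5,-2.2,0,0,1],[5.5,-2.2,0,0,1],[5.5,-2.2,0,0,1],[5.5,-2.2,0,0,1],[5.5,-2.2,0,0,1]]'; python3 -m inch '[[0,0,0,-0.185,1],[0,0,0,-0.185,1],[0,0,0,-0.185,1],[0,0,0,-0.185,1],[0,0,0,-0.185,1],[0,0,0,-0.185,1],[0,0,0,-0.185,1],[0,0,0,-0.185,1]]'
```

```text
clock: 1.1
eef_pos: [561.3, -321.6, 230.9]
ee_rot: [-3.141, 0.001, 0.3]
wrist_force: [0.9, -0.9, -0.0]
grip_width: 85.4
finger_force: 0.0
clock: 2.1
eef_pos: [560.0, -322.8, 230.7]
ee_rot: [-3.141, -0.001, 1.786]
wrist_force: [-0.2, -0.8, -0.2]
grip_width: 85.4
finger_force: 0.0
```

```bash
python3 - <<'E'
from h import *
import cv2
s=r.sense();np.save("w1.npy",wT(s));print(s["eef_pos"],s["ee_rot"],s["joints"].round(2))
cv2.imwrite("pics/w1.png",r.snapshot("wrist")[:,:,::-1])
E
```

```text
[ 560.01937858 -322.84885132  230.72655858] [-3.14075805e+00 -6.47427757e-04  1.78584301e+00] [ 0.9   0.36 -0.54  1.45  0.19  1.39  0.57]
```

View pics/w1.png

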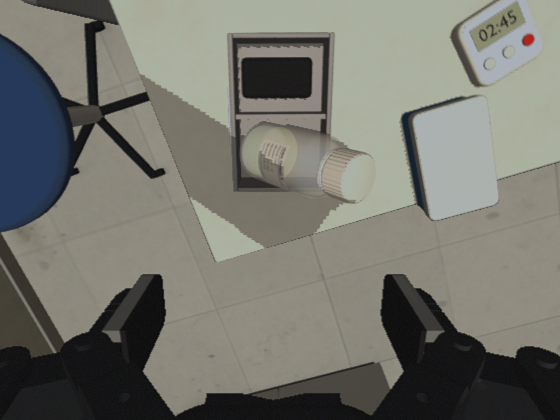

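The wrist view shows the bin rim corners at (229,34), (334,33) and (235,191), the divider at row 115, and the cap-top centre at about (352,177). The jaws line up with the bin's x axis.

```bash
python3 - <<'E'
from h import *
T=np.load("w1.npy");p=lambda u,v,z:ray("wrist",u,v,z,T)[:2]
a,b,c=p(229,34,46),p(334,33,46),p(235,191,46)
n=np.linalg.norm;x=(b-a)/n(b-a);y=(a-c)/n(a-c)
print(a,b,c,n(a-b),n(a-c),"yaws",np.arctan2(x[1],x[0]),np.arctan2(-y[0],y[1]),"centre",(b+c)/2)
q=np.arctan2(-y[0],y[1])/2+np.arctan2(x[1],x[0])/2;B=np.array([[np.cos(q),np.sin(q)],[-np.sin(q),np.cos(q)]]);o=(b+c)/2
print("cap in bin",B@(p(352,177,114)-o),"axis px",B@(p(268,150,45)-o))
for w in((0,0),(36,-36),(-10,-35)):print(w,o+B.T@np.array(w))
E
```

```text
[ 500.55153649 -214.60585684] [ 582.44183856 -196.06468099] [ 529.0059164 -341.7306523] 83.96306792085437 130.27035486004655 yaws 0.22266065472256538 0.22020081761870958 centre [ 555.72387748 -268.89766664]
cap in bin [ 48.61261559 -36.64714155] axis px [-11.76150441 -28.33599245]
(0, 0) [ 555.72387748 -268.89766664]
(36, -36) [ 598.75143289 -296.11217518]
(-10, -35) [ 553.65493305 -305.23937091]
```

```bash
python3 -m inch '[[1.8,4.1,0,0,1],[0,0,0,0,1],[0,0,4,0,1],[0,0,4,0,1],[0,0,4,0,1],[0,0,3,0,1],[0,0,0,0,1],[0,0,0,0,1]]'
python3 - <<'E'
from h import *
import cv2
a=r.snapshot("side")[90:270,240:420,::-1];b=r.snapshot("wrist")[:,:,::-1]
cv2.imwrite("pics/s2.png",np.hstack([cv2.resize(a,(420,420)),cv2.resize(b,None,fx=.68,fy=1)]))
E
```

```text
clock: 3.15
eef_pos: [597.3, -297.4, 82.6]
ee_rot: [3.14, 0.001, 1.779]
wrist_force: [-0.4, 0.2, 1.2]
grip_width: 85.3
finger_force: 0.0
```

View pics/s2.png

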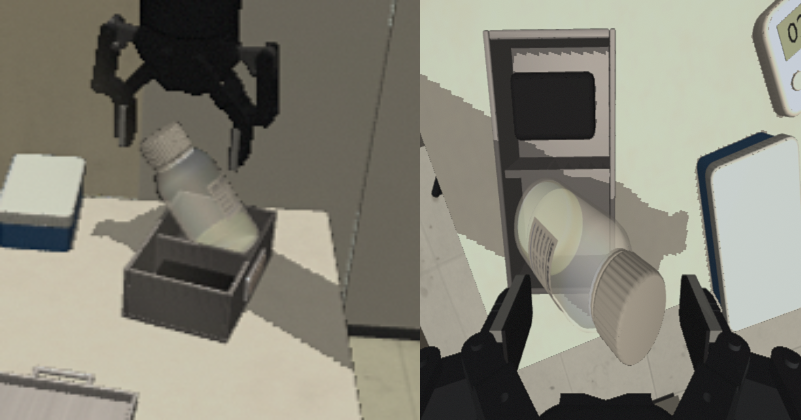

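The jaws straddle the cap cleanly, with the far finger beyond it. I'll push it upright inside its cell.

```bash
python3 -m inch '[[0,-0.6,0.1,0,1],[0,-0.6,0.1,0,1],[0,-0.6,0.1,0,1],[0,-0.6,0.1,0,1],[0,-0.5,0,0,1],[0,-0.5,0,0,1],[0,-0.5,0,0,1],[0,-0.4,0,0,1]]'
python3 - <<'E'
from h import *
import cv2
a=r.snapshot("side")[90:270,240:420,::-1];b=r.snapshot("wrist")[:,:,::-1]
cv2.imwrite("pics/s3.png",np.hstack([cv2.resize(a,(420,420)),cv2.resize(b,None,fx=.68,fy=1)]))
E
```

```text
clock: 4.25
eef_pos: [553.4, -306.1, 76.6]
ee_rot: [-3.14, -0.001, 1.779]
wrist_force: [-0.0, -0.1, -1.3]
grip_width: 85.1
finger_force: 0.0
```

View pics/s3.png

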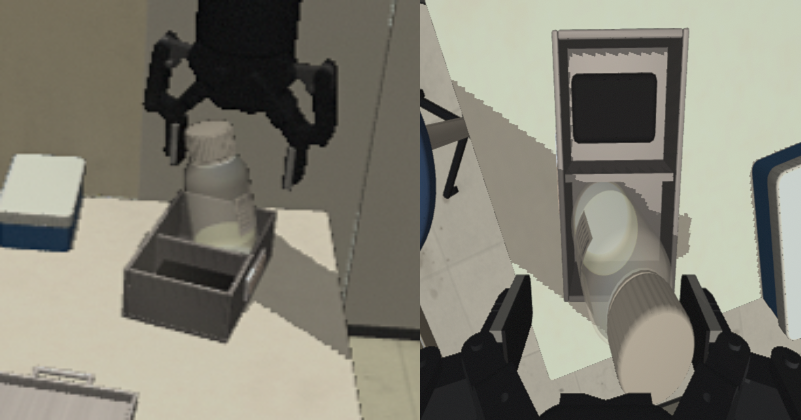

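The bottle is now nearly upright, with its cap resting on the far finger. I'll narrow the jaws, rise to cap height and grip.

```bash
python3 -m inch '[[0,0,0,0,0.7],[0,0,0,0,0.4],[0,0,-0.5,0,0.2],[0,0,-0.5,0,0.1],[0,0,0,0,0],[0,0,0,0,-0.5],[0,0,0,0,-1],[0,0,0,0,-1]]'
python3 - <<'E'
from h import *
import cv2
a=r.snapshot("side")[90:270,240:420,::-1];b=r.snapshot("wrist")[:,:,::-1]
cv2.imwrite("pics/s4.png",np.hstack([cv2.resize(a,(420,420)),cv2.resize(b,None,fx=.68,fy=1)]));print(r.sense())
E
```

```text
clock: 5.35
eef_pos: [554.5, -305.7, 87.1]
ee_rot: [-3.141, -0.0, 1.78]
wrist_force: [0.9, 0.5, -0.3]
grip_width: 46.4
finger_force: 59.8
{'clock': 5.45, 'joints': array([ 0.87923117,  0.44245877, -0.52678045,  1.64308057,  0.24132185,
        1.12166005,  0.4978444 ]), 'joint_velocities': array([-0.00048061, -0.00218363, -0.00107421,  0.00044769, -0.00173889,
       -0.00158455,  0.00128393]), 'joint_efforts': array([ 1.12220663e-03, -4.90927005e+01, -6.57309338e+00, -2.83333039e+01,
        1.13989256e-02,  4.47782091e-03,  1.02722332e-06]), 'eef_pos': array([ 554.5490222 , -305.69895027,   87.14722271]), 'ee_rot': array([-3.14137017e+00, -1.23451338e-04,  1.77983473e+00]), 'wrist_force': array([ 0.04151754, -0.1122028 , -0.62085406]), 'wrist_torque': array([-0.02084682, -0.01877319,  0.02253934]), 'finger_force': 59.785921448929, 'grip_width': 45.943394702531364}
```

View pics/s4.png

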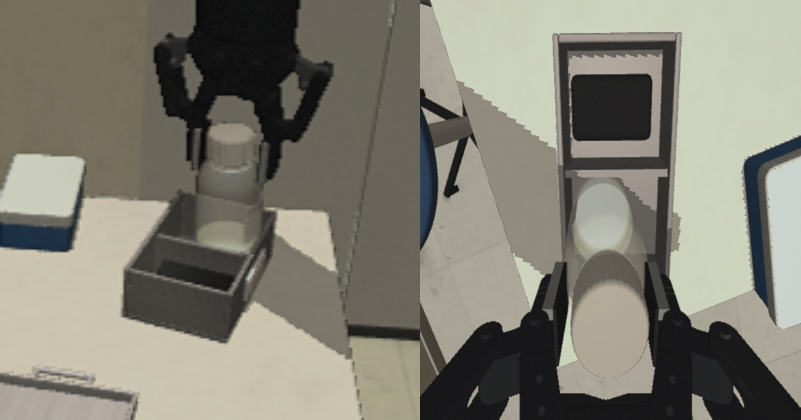

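The bottle is upright, but the 46 mm width means the fingertips are on the tapered shoulder. I'll reopen slightly, rise and grip the cap itself.

```bash
python3 -m inch '[[0,0,0,0,0.4],[0,0,0,0,0.4],[0,0,-0.7,0,0.4],[0,0,-0.6,0,0.4],[0,0,0,0,0],[0,0,0,0,-1],[0,0,0,0,-1],[0,0,0,0,-1]]'
```

```text
clock: 6.45
eef_pos: [554.9, -306.2, 101.4]
ee_rot: [3.141, 0.001, 1.78]
wrist_force: [-1.9, -0.9, 5.5]
grip_width: 36.8
finger_force: 58.5
```

```bash
python3 -m inch '[[0,0,-0.8,0,-1],[0,0,-2,0,-1],[0,0,-3,0,-1],[0,0,-3,0,-1],[0,0,-3,0,-1],[0,0,0,0,-1]]'; python3 -m inch '[[2.5,0.5,0,0,-1],[4,0.7,0,0,-1],[4,0.7,0,0,-1],[4,0.7,0,0,-1],[4,0.7,0,0,-1],[4,0.7,0,0,-1],[3,0.5,0,0,-1],[0,0,0,0,-1]]'
python3 - <<'E'
from h import *
import cv2
s=r.sense();np.save("w5.npy",wT(s));print(s["eef_pos"],s["grip_width"])
a=r.snapshot("side")[90:290,150:350,::-1];b=r.snapshot("wrist")[:,:,::-1]
cv2.imwrite("pics/s5.png",np.hstack([cv2.resize(a,(380,420)),cv2.resize(b,None,fx=.75,fy=1)]))
E
```

```text
clock: 7.2
eef_pos: [556.4, -306.2, 222.4]
ee_rot: [3.137, 0.004, 1.78]
wrist_force: [0.1, -0.7, -0.5]
grip_width: 37.1
finger_force: 58.8
clock: 8.2
eef_pos: [544.4, -41.7, 217.4]
ee_rot: [-3.14, -0.002, 1.787]
wrist_force: [0.5, -0.0, 0.1]
grip_width: 36.8
finger_force: 58.8
[544.39628297 -41.74924347 217.42876916] 36.76945490710338
```

View pics/s5.png

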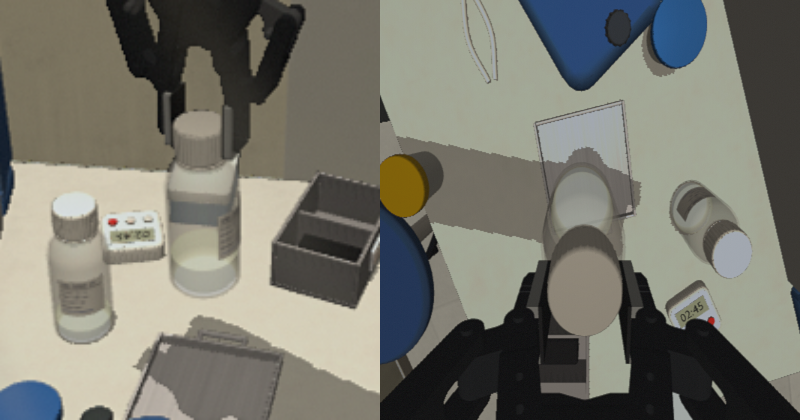

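The bottle hangs upright in the grip. In the wrist frame (x rescaled by 1/0.75) the tray rim corners are at about (207,123), (324,101) and (339,214).

```bash
python3 - <<'E'
from h import *
T=np.load("w5.npy");p=lambda u,v:ray("wrist",u,v,12,T)[:2]
a,b,c=p(207,123),p(324,101),p(339,214);n=np.linalg.norm
print(a,b,c,n(a-b),n(b-c),"centre",(a+c)/2)
d=(a+c)/2-r.sense()["eef_pos"][:2];y=1.785
print("tool x,y",d@[np.cos(y),np.sin(y)],d@[np.sin(y),-np.cos(y)])
E
```

```text
[475.58057556  -8.87422258] [574.8021772  32.6115171] [616.37204809 -67.7636004 ] 107.54530593629062 108.64261769148563 centre [545.97631183 -38.31891149]
tool x,y 7.581451824759067 2.7826110103101147
```

```bash
python3 -m inch '[[0.2,0.2,3,0,-1],[0,0,4,0,-1],[0,0,2.5,0,-1],[0,0,1,0,-1],[0,0,0.4,0,-1],[0,0,0,0,-1],[0,0,0,0,-1]]'; python3 -m inch '[[0,0,0.3,0,-1],[0,0,0.2,0,-1],[0,0,0,0,-1]]'
```

```text
clock: 9.18
eef_pos: [548.0, -44.7, 110.3]
ee_rot: [3.14, 0.001, 1.78]
wrist_force: [-0.2, 0.1, -0.3]
grip_width: 36.8
finger_force: 58.8
clock: 9.55
eef_pos: [547.1, -44.6, 104.1]
ee_rot: [-3.141, -0.0, 1.78]
wrist_force: [0.6, 0.2, -0.6]
grip_width: 36.6
finger_force: 58.8
```

```bash
python3 -m inch '[[0,0,0.15,0,-1],[0,0,0,0,-1]]';  python3 -m inch '[[0,0,0.15,0,-1],[0,0,0,0,-1]]'; python3 -m inch '[[0,0,0.1,0,-1],[0,0,0,0,-1]]'
```

```text
clock: 9.8
eef_pos: [547.2, -44.6, 102.7]
ee_rot: [-3.141, -0.0, 1.78]
wrist_force: [-0.1, -0.9, -0.6]
grip_width: 36.6
finger_force: 58.8
clock: 10.05
eef_pos: [547.2, -44.6, 101.1]
ee_rot: [-3.141, -0.0, 1.78]
wrist_force: [0.5, -0.1, -0.3]
grip_width: 36.5
finger_force: 58.8
clock: 10.3
eef_pos: [547.4, -44.6, 100.4]
ee_rot: [3.141, 0.0, 1.78]
wrist_force: [-0.0, -0.7, 0.3]
grip_width: 36.5
finger_force: 59.0
```

```bash
python3 -m inch '[[0,0,0.1,0,-1],[0,0,0,0,-1]]';  python3 -m inch '[[0,0,0.1,0,-1],[0,0,0,0,-1]]'
```

```text
clock: 10.55
eef_pos: [547.5, -44.7, 100.3]
ee_rot: [3.141, 0.001, 1.78]
wrist_force: [-2.6, -0.2, 6.4]
grip_width: 36.7
finger_force: 59.8
clock: 10.8
eef_pos: [547.7, -44.7, 100.3]
ee_rot: [3.141, 0.001, 1.78]
wrist_force: [-4.2, -2.2, 12.2]
grip_width: 37.0
finger_force: 60.7
```

Contact is firm: the TCP has stopped at z = 100 with 12 N. I'll relieve the press, open gradually and rise.

```bash
python3 -m inch '[[0,0,-0.15,0,-1],[0,0,0,0,-0.1],[0,0,0,0,0.2],[0,0,0,0,0.6],[0,0,0,0,1],[0,0,0,0,1],[0,0,-2,0,1],[0,0,-4,0,1]]'; python3 -m inch '[[0,0,-4,0,1],[0,0,-4,0,1],[-4,0,0,0,1],[0,0,0,0,1],[0,0,0,0,1]]'
python3 - <<'E'
from h import *
import cv2
a=r.snapshot("side")[130:310,150:400,::-1];b=r.snapshot("top")[140:270,190:370,::-1]
cv2.imwrite("pics/s6.png",np.hstack([cv2.resize(a,(400,300)),cv2.convertScaleAbs(cv2.resize(b,(400,300)),alpha=1.7)]))
E
```

```text
clock: 11.8
eef_pos: [546.3, -44.5, 160.2]
ee_rot: [-3.139, -0.001, 1.78]
wrist_force: [0.4, -0.9, 1.0]
grip_width: 85.4
finger_force: 0.0
clock: 12.42
eef_pos: [555.6, -83.2, 240.6]
ee_rot: [3.141, -0.0, 1.78]
wrist_force: [-0.0, 0.4, 0.1]
grip_width: 85.4
finger_force: 0.0
```

View pics/s6.png

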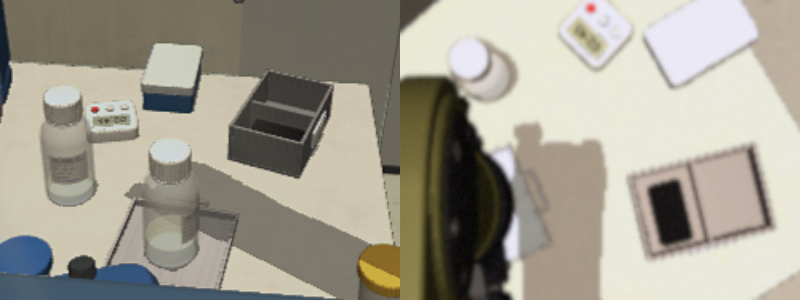

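The side view shows the bottle upright inside the tray at about (170,225), the bin's right cell empty, the other bottle unmoved and the gripper clear.

```bash
python3 -c "from bench import r; print(r.sign_off())"
```

```text
the job is handed in; nothing more can be done
None
```

The jammed bottle is out of the bin and standing upright in the spill tray, released. The other bottle was not moved, and I handed the job in at about 12.5 s on the robot's clock (limit 32 s).

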